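# Read a cross-cut test through the lens at its working height

### The arm

A 6-joint arm with a two-finger parallel gripper is mounted at the origin on the work surface. World frame = base frame: x ahead of the robot, y to its left, z up, the work surface at z = 0. Lengths are in m, angles in rad, forces in N, time in s.
With the tool pointing down it reaches from about 0.4 to 0.825 m from the base axis. Payload 7 kg.
Tool frame: the origin (TCP) lies between the finger pads, 19 mm behind the fingertips; this is the grasp point; z points along the fingers, y is the line along which they close (so a half turn about z gives the same grasp; the last joint's range is limited). The gripper opens to 85 mm and grips with 20 to 120 N. Pads are 22 mm wide; open, the fingers measure 114 mm over their backs; the gripper's body (76 mm by 85 mm) begins 54 mm behind the grasp point. The pads swing forward as they close: fully open they stand 13 mm farther back than shut.
Start: joints at [-0.915, 0.359, 0.012, 0, -1.224, -0.288], TCP at [0.243, -0.63, 0.25] pointing down, gripper open.
Joint ranges: [-3.07, 3.07], [-1.43, 2.12], [-1.02, 1.25], [-3.03, 1.67], [-3.05, -0], [-3.03, 3.03]. Speed limits (rad/s): [2.39, 2.39, 3.01, 3.14, 3.14, 3.14].

### API

Orientations are given as a unit quaternion [x, y, z, w].
In Python, from station import robot gives the robot as it stands.
- The arm moves only by the tool send_rows, never from a script. Its argument "commands" is a list of rows, each a list of 2 entries, a list of its own where there are three numbers: the shift along the tool's x, y, z in m, then the turn, a rotation vector about the tool's x, y, z in degrees. In form: [[[x, y, z], [ax, ay, az]], ...]. A call has exactly 5 rows; each row shifts and turns the commanded pose from where the row before left it, along the tool's axes as they then stand; what a row does not reach is not made up. A row lasts 1/8 s, in which the tool goes at most 62.5 mm and 10.7 degrees, less where a joint would pass 70% of its speed; a pose out of reach is approached as far as the arm can. A call with a gripper value outside its range is refused whole. "gripper" is the opening, from -1 (shut) to 1 (fully open), set as the call begins (left out, the last holds). The fingers move at their own pace and stop on an object; "force" is the grip in N (left out, the last holds). Time passes only in rows, so rows that do not move let the fingers close, or fill a call up. It gives the time, the measured TCP pose, the force, the opening and the grip force at its end, in the units of the state.
- robot.get_state(): the state, without advancing time (a new reading comes with each control period).
- robot.grab_frame(name): name is "side" or "top" or "wrist"; returns the picture (400x640x3 uint8, red, green, blue); there is no depth.
- robot.camera_params(name): a dict with "fov_y" (degrees; the focal length in pixels is half the picture's height over the tangent of half this angle, whatever the lens; pixels are square), "cx", "cy" (the principal point, pixels), "rvec" (rotation vector, rad) and "tvec" (3), from world to camera coordinates, as OpenCV has them; the wrist camera has in their place "mount" (4x4, takes a point from camera to tool coordinates, whose origin is the TCP and whose axes are the flange's). Camera axes: x right, y down, z forward; pixel columns grow to the right and rows downward; lengths in m; the calibration is good to about 2 mm. A picture is of the moment at which its call begins: read the wrist's pose just before it. camera_params takes no time and is no camera call.
- robot.job_done(): hands the job in; it is judged then, once.
The state is a dict: "clock": time; "joints": joint angles; "qd": joint speeds; "joint_torque": joint torques, N m; "eef_pos": TCP position; "orientation": TCP orientation; "wrist_force": force on the tool from outside, world axes, zero at the start; "torque": the same for the moment, N m; "opening": opening from 0.0 (shut) to 1.0 (fully open); "grip_force": force on a finger pad.
Only numpy, scipy, OpenCV 4.12 (cv2) and the standard library are available. Lean on these libraries where they do the work, as an engineer would, in place of code of your own. Each camera call takes 0.05 s, during which the arm holds its last target. There are 200 camera calls.

### The job

A sample tin has been left standing on the coated test panel, right on top of the cross-cut lattice that has to be read: lift it off and set it down upright on the bench, off the drawdown board. Then pick up the reading lens by its handle and hold it level, centred over the lattice, with the lens at the height of the height gauge's scriber tip, which is set to the lens's working distance; finish while still holding it there, motionless, with nothing but the gripper carrying it. Do not tip or drop the tin, keep the lens and the gripper off the board and panel, do not knock the gauge, and leave the cup, the applicator and the spatula where they are.

Things in the scene. Friction and masses are not known exactly. Their poses are not given: they have to be found in the camera images.
- board: Drawdown board, fixed: aluminium slab 160 (x) x 250 (y) x 20 mm, origin at the centre of its underside, z up. On it a grey coated test panel 100 (x) x 155 (y) x 2 mm, top 22 mm above the bench, from y = -95 to +60 mm. A steel clamp bar along x, 150 x 20 mm, crosses the panel's end at y = +62 mm, top 34 mm above the bench; its two thumb nuts (x = +-62 mm) reach 42 mm.
- lattice: Cross-cut lattice scratched in the coating, flat: two crossing sets of six cuts 3 mm apart, 22 x 22 mm in all. Origin at its centre on the panel's top (22 mm above the bench). Near one end or the other of the panel; the tin stands on it at the start (centres within 10 mm) and hides it. The X-cut at the panel's other end (two 40 mm lines crossing at a narrow angle) is not to be read.
- tin: Closed upright sample tin, white with a paper label and metal rims, 60 mm across, 72 mm tall (straight sides to 70 mm), 150 to 300 g. Origin at the centre of its underside, z up. Stands on the panel at the start.
- loupe: Reading lens lying flat on the bench, left or right of the board. Round rim 68 mm across, 10 mm thick (2 to 12 mm above the bench), a thin neck, then a flat-sided black handle 16 mm wide, 14 mm high (0 to 14 mm), from x = -50 to -150 mm. Origin under the lens centre at bench level; the handle points to its -x; z is square to the glass, up. About 105 g, centre of mass near x = -70 mm.
- loupe_lens (a point): Centre of the lens, 7 mm above the loupe's origin (middle of the rim's thickness).
- loupe_grip (a point): Point on the handle's axis, near the centre of mass, 80 mm along the loupe's -x from the lens centre and 7 mm above its underside; a good place to grip across the handle.
- gauge: Height gauge beyond the far side of the board, fixed: dark steel base 75 (x, -45 to +30 mm) x 55 (y) x 30 mm, with a flat upright beam on the origin up to 233 mm. Origin at bench level under the beam; front towards its -x.
- slide: The gauge's slide, clamped on the beam at a height that differs each time: block 20 x 34 mm, from 5 mm below to 45 mm above its origin, with a slim scriber 8 mm wide and 5 mm thick pointing to its -x, towards the board. Origin on the beam at the height of the scriber's underside.
- scriber_tip (a point): Tip of the scriber, 94 mm along the slide's -x from the beam, at the height of its underside: this height above the bench (85 to 122 mm) marks where the lens's mid-thickness is to be held. It stays short of the panel, so the lens does not reach it.
- cup: Bystander: white plastic mixing cup, 72 mm across, 85 mm tall, origin at the centre of its underside.
- applicator: Bystander: steel frame film applicator, 75 (x) x 80 (y) x 30 mm, origin at the centre of its underside.
- spatula: Bystander: paint spatula lying on the bench on the side of the board away from the loupe, 170 mm long: wooden handle 85 mm long to its -x (22 mm wide, 16 mm high) and a steel blade 25 mm wide to +x, origin in the middle at bench level.

How it is judged:
By the outcome, as a careful person would: the job done as asked, in the order asked, and still so for the second after the job is handed in, while the arm keeps its last pose, push and grip.
It also fails if it takes over 72 s, if anything falls off the work surface, if the arm or the gripper's body presses on something with over 40 N, if the wrist force passes 120 N, or if a joint passes its speed limit or range.

## Working session

There is one attempt and no reset: what is moved stays moved. The work goes in short steps, Python scripts to look and compute and a tool call to move; the robot and the scene stay as the last step left them, time stands still between calls to the robot, and variables do not carry over. Pictures are saved under pics/ and viewed, at most 10 in all, crops included, and the job is handed in when it is done.

Besides the shell and the picture viewer there is one more tool, called after "Emit:" in YAML: its name, and indented under it one key for each argument. send_rows: Moves the arm, as the interface text tells. Its arguments: {"type":"object","properties":{"commands":{"type":"array","items":{"type":"array"}},"gripper":{"type":"number"},"force":{"type":"number"}},"required":["commands"]}

```bash
mkdir -p pics
cat > h.py <<'E'
import numpy as np, cv2, json
from scipy.spatial.transform import Rotation as R
from station import robot
def cam(n,st=None):
    p=robot.camera_params(n); f=200/np.tan(np.radians(p['fov_y'])/2)
    K=np.array([[f,0,p['cx']],[0,f,p['cy']],[0,0,1.]])
    if 'mount' in p:
        T=np.eye(4);T[:3,:3]=R.from_quat(st['orientation']).as_matrix();T[:3,3]=st['eef_pos']
        M=T@np.array(p['mount']); M=np.linalg.inv(M)
        return K,M[:3,:3],M[:3,3]
    return K,R.from_rotvec(np.ravel(p['rvec'])).as_matrix(),np.ravel(p['tvec'])
def back(c,uv,z):
    K,r,t=c; d=r.T@np.linalg.inv(K)@np.array([uv[0],uv[1],1.]); o=-r.T@t
    return o+d*(z-o[2])/d[2]
def proj(c,P):
    K,r,t=c; q=(K@(r@np.atleast_2d(P).T+t[:,None])).T
    return q[:,:2]/q[:,2:]
def grab(n,name):
    st=robot.get_state(); im=robot.grab_frame(n); cv2.imwrite('pics/'+name,im[:,:,::-1]); return cam(n,st),st
E
python3 - <<'E'
from h import *
for n in ('top','side'):
    c,st=grab(n,n+'0.png'); print(n,robot.camera_params(n), -c[1].T@c[2])
print(st); print(robot.camera_params('wrist'))
E
```

```text
top {'fov_y': 56.15715822767408, 'cx': 323.09584014011796, 'cy': 196.74727920333856, 'rvec': array([ 2.282474  , -1.91634318,  0.19713134]), 'tvec': array([-0.11336538,  0.61303152,  0.84164169])} [ 0.44327009 -0.03596949  0.94828156]
side {'fov_y': 49.787481155268296, 'cx': 317.99377365153856, 'cy': 198.84570341202954, 'rvec': array([ 0.21126919, -2.78505235,  1.29757408]), 'tvec': array([0.60900765, 0.12846898, 1.10805824])} [0.48877486 0.84850685 0.8101376 ]
{'clock': 0.05, 'joints': array([-9.14896008e-01,  3.59365496e-01,  1.10926742e-02, -3.72595199e-04,
       -1.22408565e+00, -2.88125808e-01]), 'qd': array([ 0.00022938,  0.00067315,  0.00020573,  0.00040588,  0.00184411,
       -0.00048202]), 'joint_torque': array([-2.15966925e-04, -5.85275924e+01,  2.94415462e+01,  6.96494937e+00,
       -3.07981616e-03, -1.49337300e-06]), 'eef_pos': array([ 0.2425384 , -0.62945435,  0.24908815]), 'orientation': array([-1.82790232e-01,  9.83151611e-01,  7.75309178e-04, -1.99128928e-04]), 'wrist_force': array([-1.16458333,  0.60981188, -0.98428043]), 'torque': array([ 0.01577166, -0.0374319 ,  0.0042459 ]), 'grip_force': 0.0, 'opening': 0.9999330693492168}
{'fov_y': 62.59570528531417, 'cx': 313.41647144716376, 'cy': 198.88786823980672, 'mount': array([[-1.80313475e-04, -9.51933682e-01, -3.06304149e-01,
         7.77029974e-02],
       [ 9.99999875e-01, -3.14737196e-04,  3.89467416e-04,
        -2.60014708e-04],
       [-4.67152461e-04, -3.06304040e-01,  9.51933620e-01,
        -1.24267388e-01],
       [ 0.00000000e+00,  0.00000000e+00,  0.00000000e+00,
         1.00000000e+00]])}
```

View pics/top0.png

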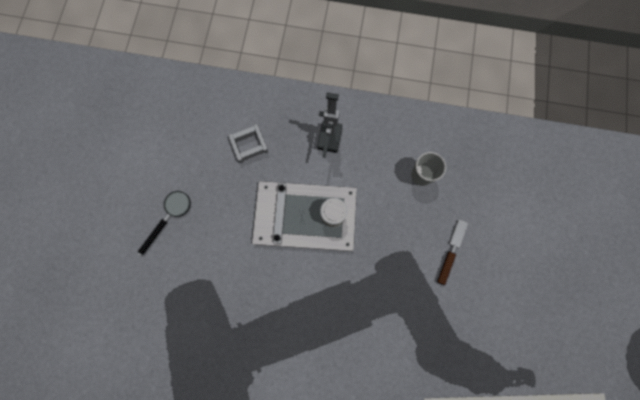

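View pics/side0.png

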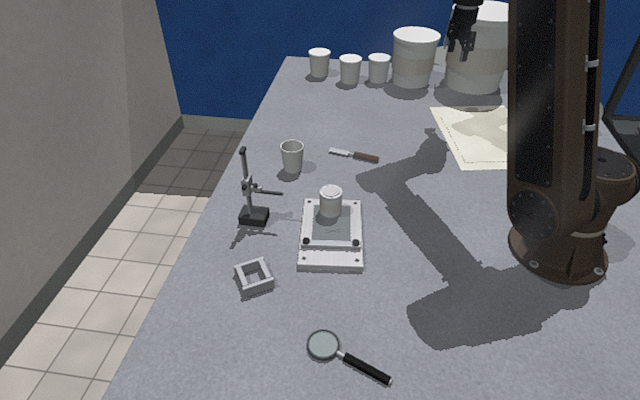

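The top view shows the tin at (334,211) on the right (-y) end of the panel. The board's corners are about (258,182), (357,187), (355,250) and (253,248). The loupe lens is at (177,204) with its handle end at (141,252), the gauge base is at (330,137) and the cup at (430,167). In the side view the tin top is at (331,189) and the scriber tip at about (283,193).

Run:
```python
from h import *
t=cam('top');s=cam('side')
for n,uv,z in [('b1',(258,182),.02),('b2',(357,187),.02),('b3',(355,250),.02),('b4',(253,248),.02),('tin',(334,211),.094),('lens',(177,204),.012),('hend',(141,252),.014),('neck',(167,217),.014),('gbase',(330,137),.03),('cup',(430.5,166),.085),('appl',(248,144),.03),('spat',(452,253),.01)]: print(n,back(t,uv,z).round(3))
for n,uv,z in [('tin',(331,190),.094),('lens',(324,345),.012),('hend',(390,381),.014),('tip100',(283,193),.1),('cup',(292,143),.085)]: print('side',n,back(s,uv,z).round(3))
for n,im in(('top',cv2.imread('pics/top0.png')[80:270,120:360]),('side',cv2.imread('pics/side0.png')[130:290,220:380])):
    cv2.imwrite(f'pics/c_{n}.png',cv2.resize(im,None,fx=3.2 if n=='top' else 3.7,fy=3.2 if n=='top' else 3.7,interpolation=cv2.INTER_CUBIC))
```

```text
b1 [0.641 0.166 0.02 ]
b2 [ 0.672 -0.085  0.02 ]
b3 [ 0.514 -0.104  0.02 ]
b4 [0.476 0.143 0.02 ]
tin [ 0.588 -0.037  0.094]
lens [0.551 0.358 0.012]
hend [0.418 0.415 0.014]
neck [0.514 0.374 0.014]
gbase [0.789 0.005 0.03 ]
cup [ 0.737 -0.246  0.085]
appl [0.733 0.21  0.03 ]
spat [ 0.549 -0.343  0.01 ]
side tin [ 0.587 -0.035  0.094]
side lens [0.548 0.368 0.012]
side hend [0.412 0.426 0.014]
side tip100 [0.708 0.003 0.1  ]
side cup [ 0.737 -0.258  0.085]
```

View pics/c_side.png

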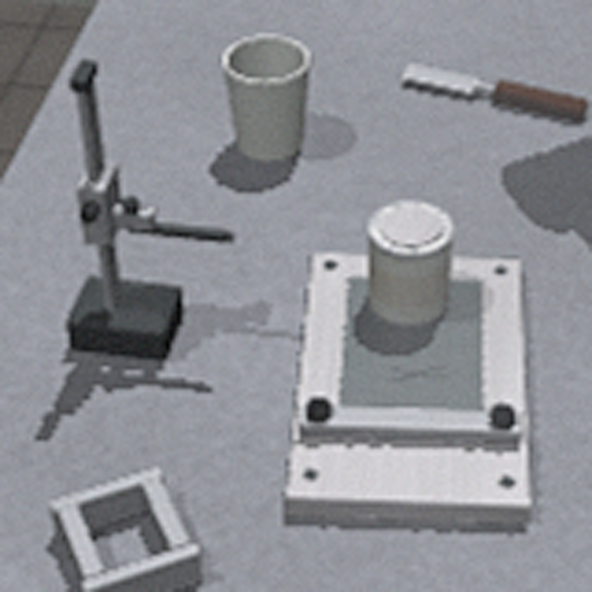

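The crop shows the scriber tip at side pixel (283,194), and the X-cut at the panel's near (+y) end. That confirms the lattice is under the tin.

```bash
cat >> h.py <<'E'
def delta(target,yaw_y=None):
    "tool-frame shift to target; yaw_y: desired world angle (deg) of tool y (mod 180)"
    st=robot.get_state(); r=R.from_quat(st['orientation']); m=r.as_matrix()
    print('pos',st['eef_pos'].round(4),'shift mm',(r.inv().apply(np.array(target)-st['eef_pos'])*1000).round(1))
    a=np.degrees(np.arctan2(m[1,1],m[0,1])); print('tool y angle',a.round(2), 'z',m[:,2].round(4))
    if yaw_y is not None:
        a=np.radians(yaw_y); opts=[]
        for k in (0,np.pi):
            y=np.array([np.cos(a+k),np.sin(a+k),0]);z=np.array([0,0,-1.]);x=np.cross(y,z)
            print('rotvec deg',np.degrees((r.inv()*R.from_matrix(np.c_[x,y,z])).as_rotvec()).round(2))
E
python3 -c "
from h import *
delta([.588,-.037,.25],95)"
```

```text
pos [ 0.2425 -0.6295  0.2491] shift mm [-5.354e+02  4.287e+02 -3.000e-01]
tool y angle 111.07 z [-7.0e-04  1.4e-03 -1.0e+00]
rotvec deg [ 0.09 -0.02 16.07]
rotvec deg [ 3.0000e-02  1.2000e-01 -1.6393e+02]
```

Emit:
send_rows:
  commands:
    - [[-0.02,0.016,0],[0,0,0]]
    - [[-0.04,0.032,0],[0,0,0]]
    - [[-0.045,0.036,0],[0,0,0]]
    - [[-0.045,0.036,0],[0,0,0]]
    - [[-0.045,0.036,0],[0,0,0]]
  gripper: 1
  force: 40

```text
clock: 0.72
eef_pos: [0.369, -0.4125, 0.2497]
orientation: [-0.183, 0.983, 0.0, -0.0]
wrist_force: [0.8, 0.3, -0.3]
opening: 1.001
grip_force: 0.0
```

Emit:
send_rows:
  commands:
    - [[-0.045,0.036,0],[0,0,0]]
    - [[-0.045,0.036,0],[0,0,0]]
    - [[-0.045,0.036,0],[0,0,0]]
    - [[-0.045,0.036,0],[0,0,0]]
    - [[-0.045,0.036,0],[0,0,0]]

```text
clock: 1.35
eef_pos: [0.5143, -0.1635, 0.25]
orientation: [-0.183, 0.983, 0.0, 0.0]
wrist_force: [1.5, -1.3, -0.0]
opening: 0.998
grip_force: 0.0
```

Emit:
send_rows:
  commands:
    - [[-0.045,0.036,0],[0,0,0]]
    - [[-0.04,0.032,0],[0,0,0]]
    - [[-0.03,0.024,0],[0,0,0]]
    - [[0,0,0],[0,0,0]]
    - [[0,0,0],[0,0,0]]

```text
clock: 1.98
eef_pos: [0.5876, -0.0381, 0.2495]
orientation: [-0.183, 0.983, 0.0, -0.001]
wrist_force: [0.5, 0.1, 0.6]
opening: 1.003
grip_force: 0.0
```

```bash
python3 -c "
from h import *
c,st=grab('wrist','w1.png'); print(proj(c,[.588,-.037,.094]))
delta([.588,-.037,.25])"
```

```text
[[314.53003249 186.55083279]]
pos [ 0.5875 -0.0385  0.2497] shift mm [-1.   1.3 -0.3]
tool y angle 111.06 z [-7.e-04 -1.e-04 -1.e+00]
```

View pics/w1.png

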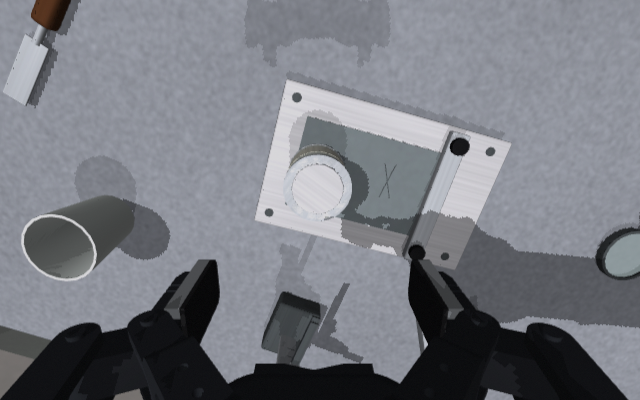

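The wrist view shows the tin top's centre at (319,187), about 4 px right of the prediction. The gauge base is at (290,320), inside the scene but clear of the descent.

```bash
python3 -c "
from h import *
c=cam('wrist',robot.get_state()); p=back(c,(319,187),.094); print(p)
delta([p[0],p[1],.06])
for n,uv,z in [('b',(287,80),.02),('b',(511,143),.02),('b',(256,221),.02),('x',(387.5,180),.022),('nut',(459,146),.042),('nut',(417,252),.042)]: print(n,back(c,uv,z).round(4))"
```

```text
[ 0.58693461 -0.0335933   0.094     ]
pos [ 0.5875 -0.0385  0.2497] shift mm [ -1.4   4.8 189.7]
tool y angle 111.06 z [-7.e-04 -1.e-04 -1.e+00]
b [ 0.5127 -0.096   0.02  ]
b [0.4864 0.1495 0.02  ]
b [ 0.67   -0.0779  0.02  ]
x [0.5708 0.0426 0.022 ]
nut [0.5096 0.0887 0.042 ]
nut [0.6312 0.1023 0.042 ]
```

Emit:
send_rows:
  commands:
    - [[-0.001,0.005,0.03],[0,0,0]]
    - [[0,0,0.045],[0,0,0]]
    - [[0,0,0.045],[0,0,0]]
    - [[0,0,0.04],[0,0,0]]
    - [[0,0,0.03],[0,0,0]]

```text
clock: 2.65
eef_pos: [0.5861, -0.0344, 0.0586]
orientation: [-0.182, 0.983, -0.0, -0.001]
wrist_force: [0.4, -0.3, -0.1]
opening: 0.998
grip_force: 0.0
```

Emit:
send_rows:
  commands:
    - [[0,0,0],[0,0,0]]
    - [[0,0,0],[0,0,0]]
    - [[0,0,0],[0,0,0]]
    - [[0,0,0],[0,0,0]]
    - [[0,0,0],[0,0,0]]
  gripper: -0.3
  force: 40

```text
clock: 3.28
eef_pos: [0.5874, -0.033, 0.0607]
orientation: [-0.183, 0.983, 0.0, 0.001]
wrist_force: [-0.8, 0.6, 0.5]
opening: 0.692
grip_force: 43.5
```

Emit:
send_rows:
  commands:
    - [[0,0,0],[0,0,0]]
    - [[0,0,0],[0,0,0]]
    - [[0,0,-0.005],[0,0,0]]
    - [[0,0,-0.02],[0,0,0]]
    - [[0,0,-0.025],[0,0,0]]

```text
clock: 3.9
eef_pos: [0.5864, -0.0332, 0.1097]
orientation: [-0.183, 0.983, -0.0, -0.001]
wrist_force: [0.1, -0.7, -2.7]
opening: 0.692
grip_force: 43.9
```

Emit:
send_rows:
  commands:
    - [[0.01,-0.014,0],[0,0,0]]
    - [[0.024,-0.034,0],[0,0,0]]
    - [[0.03,-0.043,0],[0,0,0]]
    - [[0.026,-0.037,0],[0,0,0]]
    - [[0.018,-0.025,0.005],[0,0,0]]

```text
clock: 4.53
eef_pos: [0.5397, -0.217, 0.104]
orientation: [-0.182, 0.983, 0.0, -0.001]
wrist_force: [1.5, 0.6, -2.7]
opening: 0.699
grip_force: 44.1
```

Emit:
send_rows:
  commands:
    - [[0,0,0.015],[0,0,0]]
    - [[0,0,0.02],[0,0,0]]
    - [[0,0,0.015],[0,0,0]]
    - [[0,0,0.01],[0,0,0]]
    - [[0,0,0.003],[0,0,0]]

```text
clock: 5.15
eef_pos: [0.5411, -0.2144, 0.0411]
orientation: [-0.183, 0.983, 0.0, -0.001]
wrist_force: [-0.4, 0.2, -2.6]
opening: 0.689
grip_force: 44.2
```

Emit:
send_rows:
  commands:
    - [[0,0,0.001],[0,0,0]]
    - [[0,0,0.001],[0,0,0]]
    - [[0,0,0.001],[0,0,0]]
    - [[0,0,0],[0,0,0]]
    - [[0,0,0],[0,0,0]]

```text
clock: 5.78
eef_pos: [0.5414, -0.2147, 0.0392]
orientation: [-0.183, 0.983, -0.0, 0.0]
wrist_force: [0.0, -0.1, -2.1]
opening: 0.694
grip_force: 44.2
```

Emit:
send_rows:
  commands:
    - [[0,0,0.0005],[0,0,0]]
    - [[0,0,0.0005],[0,0,0]]
    - [[0,0,0.0005],[0,0,0]]
    - [[0,0,0],[0,0,0]]
    - [[0,0,0],[0,0,0]]

```text
clock: 6.4
eef_pos: [0.5415, -0.2147, 0.0386]
orientation: [-0.183, 0.983, -0.0, 0.0]
wrist_force: [-4.0, 2.2, 8.4]
opening: 0.693
grip_force: 45.1
```

Emit:
send_rows:
  commands:
    - [[0,0,0],[0,0,0]]
    - [[0,0,0],[0,0,0]]
    - [[0,0,0],[0,0,0]]
    - [[0,0,0],[0,0,0]]
    - [[0,0,0],[0,0,0]]
  gripper: 1

```text
clock: 7.02
eef_pos: [0.5414, -0.2147, 0.0374]
orientation: [-0.183, 0.983, 0.0, -0.0]
wrist_force: [0.1, -0.3, -0.0]
opening: 1.002
grip_force: 0.0
```

Emit:
send_rows:
  commands:
    - [[0,0,-0.015],[0,0,0]]
    - [[0,0,-0.04],[0,0,0]]
    - [[0,0,-0.05],[0,0,0]]
    - [[0,0,-0.055],[0,0,0]]
    - [[0,0,-0.05],[0,0,0]]

```text
clock: 7.65
eef_pos: [0.5412, -0.2148, 0.251]
orientation: [-0.183, 0.983, -0.0, 0.001]
wrist_force: [0.7, -0.2, 0.5]
opening: 1.004
grip_force: 0.0
```

```bash
python3 -c "
from h import *
delta([.57,.01,.28])"
```

```text
pos [ 0.5412 -0.2148  0.251 ] shift mm [-107.8  199.3  -29. ]
tool y angle 111.08 z [ 2.e-03 -4.e-04 -1.e+00]
```

Emit:
send_rows:
  commands:
    - [[-0.02,0.02,0],[0,0,0]]
    - [[-0.038,0.038,0],[0,0,0]]
    - [[-0.04,0.04,0],[0,0,0]]
    - [[-0.035,0.033,0],[0,0,0]]
    - [[-0.02,0.019,0],[0,0,0]]

```text
clock: 8.28
eef_pos: [0.6308, -0.0177, 0.2485]
orientation: [-0.184, 0.983, 0.0, 0.0]
wrist_force: [0.3, -0.0, 0.1]
opening: 0.998
grip_force: 0.0
```

Emit:
send_rows:
  commands:
    - [[0,0,0],[0,0,0]]
    - [[0,0,0],[0,0,0]]
    - [[0,0,0],[0,0,0]]
    - [[0,0,0],[0,0,0]]
    - [[0,0,0],[0,0,0]]

```text
clock: 8.9
eef_pos: [0.6301, -0.0202, 0.2476]
orientation: [-0.183, 0.983, 0.0, 0.0]
wrist_force: [-0.2, -0.4, 0.2]
opening: 1.0
grip_force: 0.0
```

```bash
python3 -c "
from h import *
c,st=grab('wrist','w2.png'); print(repr(st['eef_pos']),repr(st['orientation'])); print(proj(c,[[.587,-.034,.022],[.708,.003,.1]]))
"
```

```text
array([ 0.630056  , -0.02024686,  0.24764787]) array([-1.82502736e-01,  9.83205344e-01,  1.38414160e-05,  6.11327589e-05])
[[316.02117803 125.82473374]
 [306.87673143 271.4861696 ]]
```

View pics/w2.png

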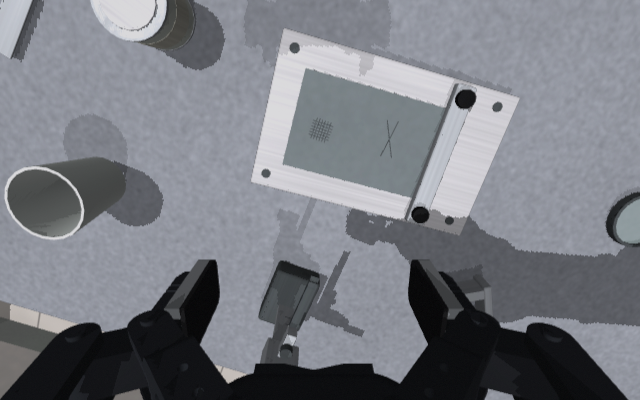

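The lattice is now visible at about (321,130) and the tin stands upright at (130,20). I'll zoom in to find the scriber tip.

```bash
python3 -c "
import cv2,numpy as np
im=cv2.imread('pics/w2.png'); a=cv2.resize(im[185:365,255:365],None,fx=3.3,fy=3.3,interpolation=cv2.INTER_CUBIC)
b=cv2.resize(cv2.imread('pics/top0.png')[85:165,285:345],None,fx=7,fy=7,interpolation=cv2.INTER_CUBIC)
a=cv2.convertScaleAbs(a,alpha=1.5); b=cv2.convertScaleAbs(b,alpha=1.5)
H=max(a.shape[0],b.shape[0]); o=np.zeros((H,a.shape[1]+b.shape[1],3),np.uint8); o[:a.shape[0],:a.shape[1]]=a; o[:b.shape[0],a.shape[1]:]=b; cv2.imwrite('pics/z1.png',o); print(a.shape,b.shape)"
```

```text
(594, 363, 3) (560, 420, 3)
```

View pics/z1.png

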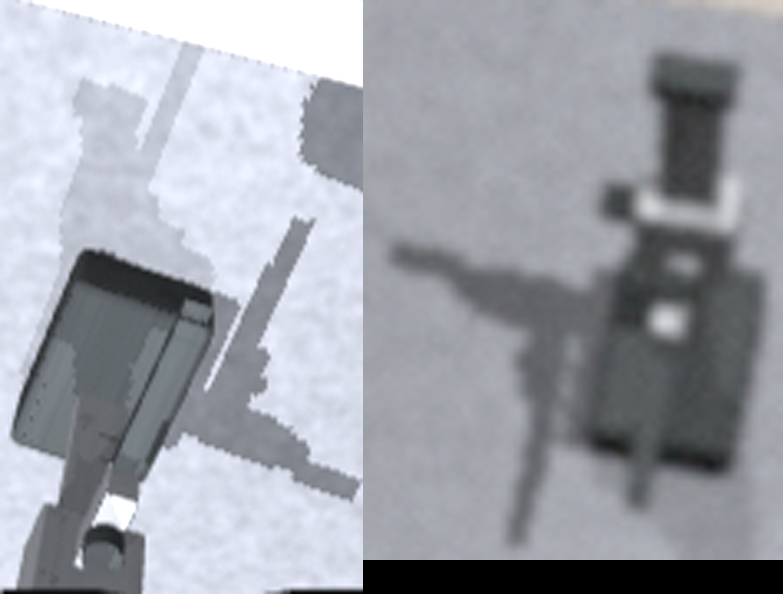

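The tip's underside is at about (315.6,276) in the wrist view, (324.3,157) in the top view and (283,194) in the side view.

```bash
python3 -c "
from h import *
from scipy.optimize import least_squares
st=dict(eef_pos=np.array([ 0.630056, -0.02024686,0.24764787]),orientation=[-1.82502736e-01,9.83205344e-01,1.38e-05,6.1e-05])
w,t,s=cam('wrist',st),cam('top'),cam('side')
obs=[(w,(315.6,276)),(t,(324.3,157.1)),(s,(283,194.3))]
for sel in ([0,1,2],[0,2],[1,2],[0,1]):
  r=least_squares(lambda P:np.concatenate([(proj(obs[i][0],P)[0]-obs[i][1]) for i in sel]),[.7,0,.1]); print(sel,r.x.round(4),r.fun.round(1))
print('lattice',back(w,(321,130),.022), 'lens',[back(w,(632,219),.012)])
print([back(w,p,.03).round(4) for p in [(281,262),(320,274)]])
# lattice pixel refine
im=cv2.imread('pics/w2.png',0)[108:152,298:344]; bl=cv2.GaussianBlur(cv2.morphologyEx(im,cv2.MORPH_BLACKHAT,np.ones((5,5))),(0,0),1)
m=cv2.moments((bl>bl.max()*.35).astype(np.uint8)); print(298+m['m10']/m['m00'],108+m['m01']/m['m00'])
"
```

```text
[0, 1, 2] [0.7076 0.0109 0.1036] [-0.6 -0.2 -1.9  0.4 -0.6 -0.5]
[0, 2] [0.7073 0.0116 0.1035] [ 0.1 -0.2 -0.6 -0.4]
[1, 2] [0.709  0.0069 0.0992] [-0.1  0.7 -0.7 -0.3]
[0, 1] [0.7054 0.01   0.1082] [-0.7  0.2 -1.7  0.8]
lattice [ 0.58912698 -0.0275879   0.022     ] lens [array([0.55483567, 0.35106637, 0.012     ])]
[array([ 0.7458, -0.0163,  0.03  ]), array([0.7443, 0.0318, 0.03  ])]
320.35844155844154 129.66753246753245
```

Emit:
send_rows:
  commands:
    - [[0.005,0,0.01],[0,0,0]]
    - [[0.01,0.001,0.018],[0,0,0]]
    - [[0.01,0,0.02],[0,0,0]]
    - [[0,0,0],[0,-5,0]]
    - [[0,0,0],[0,-8,0]]

```text
clock: 9.57
eef_pos: [0.6067, -0.0276, 0.1983]
orientation: [-0.182, 0.977, 0.021, 0.112]
wrist_force: [0.1, -1.0, -0.0]
opening: 1.001
grip_force: 0.0
```

Emit:
send_rows:
  commands:
    - [[0,0,0],[0,-9,0]]
    - [[0,0,0],[0,-9,0]]
    - [[0,0,0],[0,-9,0]]
    - [[0,0,0],[0,-5,0]]
    - [[0,0,0],[0,0,0]]

```text
clock: 10.2
eef_pos: [0.6053, -0.0291, 0.1985]
orientation: [-0.168, 0.911, 0.07, 0.37]
wrist_force: [1.1, -1.1, 0.2]
opening: 0.997
grip_force: 0.0
```

Emit:
send_rows:
  commands:
    - [[0,0,0],[0,0,0]]
    - [[0,0,0],[0,0,0]]
    - [[0,0,0],[0,0,0]]
    - [[0,0,0],[0,0,0]]
    - [[0,0,0],[0,0,0]]

```text
clock: 10.82
eef_pos: [0.6061, -0.0277, 0.1989]
orientation: [-0.17, 0.911, 0.07, 0.37]
wrist_force: [0.3, 0.9, -0.1]
opening: 1.004
grip_force: 0.0
```

```bash
python3 -c "
from h import *
c,st=grab('wrist','w3.png'); print(repr(st['eef_pos']),repr(st['orientation'])); print(proj(c,[[.589,-.028,.022],[.7075,.011,.1035]]))
"
```

```text
array([ 0.60607831, -0.02768684,  0.19894449]) array([-0.16972761,  0.91062597,  0.06990591,  0.37022431])
[[322.44120729  -1.3105325 ]
 [312.91233273 201.72517799]]
```

View pics/w3.png

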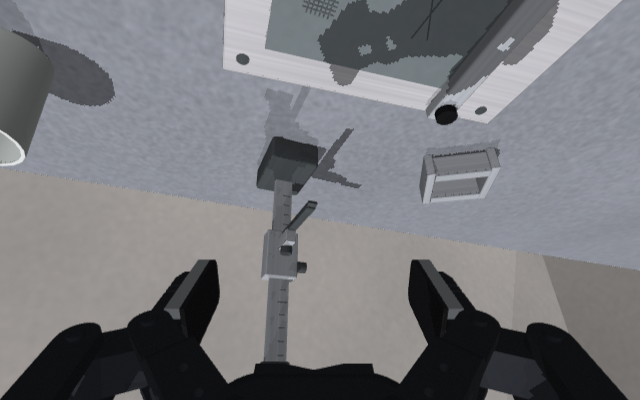

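The oblique view puts the scriber tip at (312,202), against a prediction of (313,202). So the tip height is 0.1035 m. Next I level the tool, turn it and go to the loupe.

Emit:
send_rows:
  commands:
    - [[0,0,0],[0,9,0]]
    - [[0,0,0],[0,9,0]]
    - [[0,0,0],[0,9,0]]
    - [[0,0,0],[0,9,0]]
    - [[0,0,0],[0,9,0]]

```text
clock: 11.5
eef_pos: [0.6038, -0.0291, 0.1976]
orientation: [-0.185, 0.982, 0.008, 0.019]
wrist_force: [0.5, 1.1, -0.6]
opening: 0.998
grip_force: 0.0
```

Emit:
send_rows:
  commands:
    - [[0,0,0],[0,0,8]]
    - [[0,0,0],[0,0,9]]
    - [[0,0,0],[0,0,9]]
    - [[0,0,0],[0,0,9]]
    - [[0,0,0],[0,0,8]]

```text
clock: 12.12
eef_pos: [0.6037, -0.0291, 0.1965]
orientation: [0.19, 0.982, 0.015, 0.016]
wrist_force: [-0.3, -0.7, 0.2]
opening: 1.004
grip_force: 0.0
```

```bash
python3 -c "
from h import *
delta([.4815,.39,.22],68)"
```

```text
pos [ 0.6037 -0.0291  0.1965] shift mm [269.2 344.  -17.8]
tool y angle 68.11 z [ 0.0367  0.0242 -0.999 ]
rotvec deg [2.07 1.43 0.09]
rotvec deg [  -2.25    3.25 -179.87]
```

Emit:
send_rows:
  commands:
    - [[0,0,-0.005],[2.1,1.4,0]]
    - [[0.014,0.018,-0.01],[0,0,0]]
    - [[0.024,0.03,-0.008],[0,0,0]]
    - [[0.032,0.042,0],[0,0,0]]
    - [[0.034,0.043,0],[0,0,0]]

```text
clock: 12.75
eef_pos: [0.5554, 0.1339, 0.2196]
orientation: [0.188, 0.982, -0.0, 0.001]
wrist_force: [-0.1, 0.1, 0.0]
opening: 1.0
grip_force: 0.0
```

Emit:
send_rows:
  commands:
    - [[0.034,0.043,0],[0,0,0]]
    - [[0.034,0.043,0],[0,0,0]]
    - [[0.034,0.043,0],[0,0,0]]
    - [[0.034,0.043,0],[0,0,0]]
    - [[0.029,0.038,0],[0,0,0]]

```text
clock: 13.38
eef_pos: [0.479, 0.3907, 0.2193]
orientation: [0.187, 0.982, -0.0, 0.0]
wrist_force: [1.3, -0.2, 0.4]
opening: 1.004
grip_force: 0.0
```

Emit:
send_rows:
  commands:
    - [[0,0,0],[0,0,0]]
    - [[0,0,0],[0,0,0]]
    - [[0,0,0],[0,0,0]]
    - [[0,0,0],[0,0,0]]
    - [[0,0,0],[0,0,0]]

```text
clock: 14.0
eef_pos: [0.4801, 0.3882, 0.2195]
orientation: [0.188, 0.982, -0.0, 0.0]
wrist_force: [0.6, 0.4, -0.5]
opening: 1.001
grip_force: 0.0
```

```bash
python3 -c "
from h import *
c,st=grab('wrist','w4.png'); delta([.4815,.39,.022],68)
print(proj(c,[[.551,.362,.012],[.4815,.39,.014],[.4135,.418,.014]]))"
```

```text
pos [0.48   0.3883 0.2194] shift mm [ -0.6   2.1 197.4]
tool y angle 68.33 z [ 8.e-04 -5.e-04 -1.e+00]
rotvec deg [-0.01  0.05  0.33]
rotvec deg [-8.0000e-02 -2.0000e-02 -1.7967e+02]
[[314.71632044 238.9967927 ]
 [315.13592129 173.10295551]
 [316.1831906   98.22814243]]
```

View pics/w4.png

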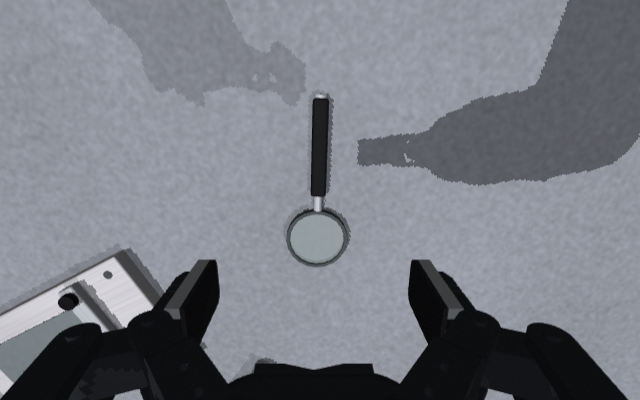

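The loupe's lens is centred at (317.5,237). The handle runs from (318,194) up to (321,96) and sits between the fingers, slightly turned.

```bash
python3 -c "
from h import *
c=cam('wrist',robot.get_state()); L=back(c,(317.5,237),.012); a=back(c,(320.5,98),.014); b=back(c,(318.3,190),.014); print(L,a,b,np.linalg.norm(a-L))
d=(a-L)[:2]; d/=np.linalg.norm(d); ang=np.degrees(np.arctan2(d[1],d[0])); g=L[:2]+.075*d; print(g,ang, np.degrees(np.arctan2(*(a-b)[1::-1])))
delta([g[0],g[1],.022],ang-90)"
```

```text
[0.54980195 0.36587679 0.012     ] [0.41474482 0.42203274 0.014     ] [0.49943162 0.38654918 0.014     ] 0.14628027814742103
[0.48054975 0.39467144] 157.42274792068903 157.26643436980112
pos [0.48   0.3883 0.2194] shift mm [  2.1   6.1 197.4]
tool y angle 68.33 z [ 8.e-04 -5.e-04 -1.e+00]
rotvec deg [-0.01  0.05  0.91]
rotvec deg [-8.0000e-02 -2.0000e-02 -1.7909e+02]
```

Emit:
send_rows:
  commands:
    - [[0.002,0.006,0.02],[0,0,0.9]]
    - [[0,0,0.04],[0,0,0]]
    - [[0,0,0.045],[0,0,0]]
    - [[0,0,0.04],[0,0,0]]
    - [[0,0,0.03],[0,0,0]]

```text
clock: 14.68
eef_pos: [0.48, 0.3943, 0.0426]
orientation: [0.195, 0.981, -0.001, 0.0]
wrist_force: [0.3, -0.0, 0.6]
opening: 0.998
grip_force: 0.0
```

Emit:
send_rows:
  commands:
    - [[0,0,0.015],[0,0,0]]
    - [[0,0,0.006],[0,0,0]]
    - [[0,0,0],[0,0,0]]
    - [[0,0,0],[0,0,0]]
    - [[0,0,0],[0,0,0]]

```text
clock: 15.3
eef_pos: [0.4805, 0.3954, 0.0243]
orientation: [0.195, 0.981, 0.0, 0.001]
wrist_force: [-0.7, 0.4, -0.1]
opening: 1.0
grip_force: 0.0
```

Emit:
send_rows:
  commands:
    - [[0,0,0],[0,0,0]]
    - [[0,0,0],[0,0,0]]
    - [[0,0,0],[0,0,0]]
    - [[0,0,0],[0,0,0]]
    - [[0,0,0],[0,0,0]]
  gripper: -0.9
  force: 50

```text
clock: 15.92
eef_pos: [0.4803, 0.3951, 0.0234]
orientation: [0.195, 0.981, -0.0, 0.0]
wrist_force: [-0.7, 0.3, 2.4]
opening: 0.167
grip_force: 50.2
```

Emit:
send_rows:
  commands:
    - [[0,0,0],[0,0,0]]
    - [[0,0,0],[0,0,0]]
    - [[0,0,0],[0,0,0]]
    - [[0,0,0],[0,0,0]]
    - [[0,0,0],[0,0,0]]

```text
clock: 16.55
eef_pos: [0.4803, 0.3951, 0.0234]
orientation: [0.195, 0.981, -0.0, 0.0]
wrist_force: [-1.4, 0.3, 4.9]
opening: 0.166
grip_force: 50.4
```

Emit:
send_rows:
  commands:
    - [[0,0,-0.005],[0,0,0]]
    - [[0,0,-0.02],[0,0,0]]
    - [[0,0,-0.03],[0,0,0]]
    - [[0,0,-0.035],[0,0,0]]
    - [[0,0,-0.03],[0,0,0]]

```text
clock: 17.18
eef_pos: [0.48, 0.3948, 0.1443]
orientation: [0.195, 0.981, -0.0, 0.0]
wrist_force: [0.5, 0.2, -1.6]
opening: 0.166
grip_force: 49.8
```

Emit:
send_rows:
  commands:
    - [[-0.005,-0.01,0],[0,0,0]]
    - [[-0.014,-0.026,0],[0,0,0]]
    - [[-0.019,-0.035,0],[0,0,0]]
    - [[-0.02,-0.037,0],[0,0,0]]
    - [[-0.02,-0.037,0],[0,0,0]]

```text
clock: 17.8
eef_pos: [0.4956, 0.228, 0.142]
orientation: [0.196, 0.981, -0.001, -0.001]
wrist_force: [0.6, 0.8, -1.5]
opening: 0.165
grip_force: 49.9
```

Emit:
send_rows:
  commands:
    - [[-0.02,-0.037,0],[0,0,0]]
    - [[-0.02,-0.037,0],[0,0,0]]
    - [[-0.02,-0.037,0],[0,0,0]]
    - [[-0.02,-0.037,0],[0,0,0]]
    - [[-0.018,-0.033,0],[0,0,0]]

```text
clock: 18.42
eef_pos: [0.5161, 0.0235, 0.1423]
orientation: [0.196, 0.981, -0.001, -0.001]
wrist_force: [0.3, 0.6, -0.7]
opening: 0.164
grip_force: 49.8
```

Emit:
send_rows:
  commands:
    - [[-0.009,-0.016,0],[0,0,0]]
    - [[-0.003,-0.006,0],[0,0,0]]
    - [[0,0,0],[0,0,0]]
    - [[0,0,0],[0,0,0]]
    - [[0,0,0],[0,0,0]]

```text
clock: 19.05
eef_pos: [0.5205, 0.0023, 0.1436]
orientation: [0.195, 0.981, -0.0, 0.0]
wrist_force: [0.0, 0.5, -0.3]
opening: 0.166
grip_force: 49.8
```

```bash
python3 -c "
from h import *
c,st=grab('wrist','w5.png'); s,_=grab('side','s5.png'); delta([.5198,.0008,.1195])
z=st['eef_pos'][2]-.016
m=R.from_quat(st['orientation']).as_matrix(); L=st['eef_pos']-.075*m[:,0]; L[2]=z; print(L,proj(c,L),proj(s,L),proj(c,[.589,-.028,.022]))
a=cv2.imread('pics/w5.png')[60:360,130:500]; b=cv2.imread('pics/s5.png')[130:290,220:440]; b=cv2.resize(b,None,fx=1.9,fy=1.9,interpolation=cv2.INTER_CUBIC)
o=np.zeros((max(a.shape[0],b.shape[0]),a.shape[1]+b.shape[1],3),np.uint8);o[:a.shape[0],:a.shape[1]]=a;o[:b.shape[0],a.shape[1]:]=b;cv2.imwrite('pics/z5.png',o);print(o.shape)"
```

```text
pos [0.5205 0.0022 0.1436] shift mm [ 0.2 -1.5 24.1]
tool y angle 67.53 z [ 7.e-04 -7.e-04 -1.e+00]
[ 0.58985235 -0.02633543  0.12756196] [[312.84617244 385.80016864]] [[329.61752008 181.92926354]] [[310.82264588 280.82987247]]
(304, 788, 3)
```

View pics/z5.png

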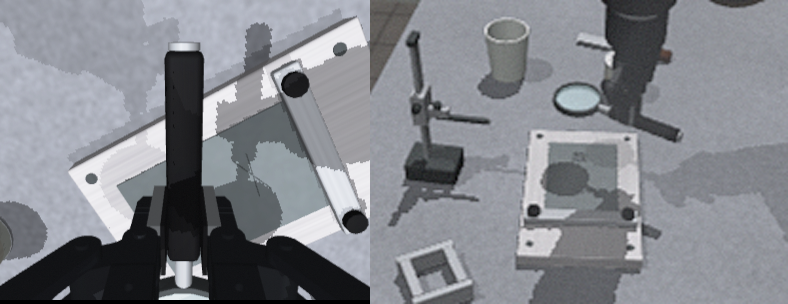

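In the side view the lens centre is at about (329,182), against a prediction of (329.6,182). It sits level in the grip, over the lattice end. I'll lower it now and check it against the scriber.

Emit:
send_rows:
  commands:
    - [[0,-0.0015,0.004],[0,0,0]]
    - [[0,0,0.008],[0,0,0]]
    - [[0,0,0.007],[0,0,0]]
    - [[0,0,0.004],[0,0,0]]
    - [[0,0,0.001],[0,0,0]]

```text
clock: 19.77
eef_pos: [0.5198, 0.0001, 0.1191]
orientation: [0.195, 0.981, -0.0, 0.0]
wrist_force: [-0.0, 1.1, -1.1]
opening: 0.169
grip_force: 49.8
```

Emit:
send_rows:
  commands:
    - [[0,0,0],[0,0,0]]
    - [[0,0,0],[0,0,0]]
    - [[0,0,0],[0,0,0]]
    - [[0,0,0],[0,0,0]]
    - [[0,0,0],[0,0,0]]

```text
clock: 20.4
eef_pos: [0.52, 0.0002, 0.1196]
orientation: [0.195, 0.981, -0.0, 0.0]
wrist_force: [0.5, -0.2, -1.0]
opening: 0.17
grip_force: 49.8
```

```bash
python3 -c "
from h import *
c,st=grab('wrist','w6.png'); s,_=grab('side','s6.png'); delta([.5198,.0008,.1195])
T=R.from_quat(st['orientation']).as_matrix(); f=lambda x,z: st['eef_pos']+T@[x,0,z]
P=[f(-.075,.016),f(.075,.0157),f(-.041,.0105)]; print(np.round(P,4)); print('side',proj(s,P).round(1),'wrist',proj(c,P).round(1))
a=cv2.imread('pics/w6.png')[80:380,210:420]; b=cv2.imread('pics/s6.png')[150:260,270:410]; b=cv2.resize(b,None,fx=4,fy=4,interpolation=cv2.INTER_CUBIC)
o=np.zeros((max(a.shape[0],b.shape[0]),a.shape[1]+b.shape[1],3),np.uint8);o[:a.shape[0],:a.shape[1]]=a;o[:b.shape[0],a.shape[1]:]=b;cv2.imwrite('pics/z6.png',o);print(o.shape)"
```

```text
pos [5.200e-01 2.000e-04 1.196e-01] shift mm [0.4 0.5 0.1]
tool y angle 67.47 z [ 7.e-04 -6.e-04 -1.e+00]
[[ 0.5893 -0.0286  0.1037]
 [ 0.4507  0.0289  0.1039]
 [ 0.5579 -0.0155  0.1092]]
side [[329.8 188.6]
 [382.1 208.2]
 [341.2 191.3]] wrist [[312.8 385.9]
 [312.6 100.2]
 [312.8 342.4]]
(440, 770, 3)
```

View pics/z6.png

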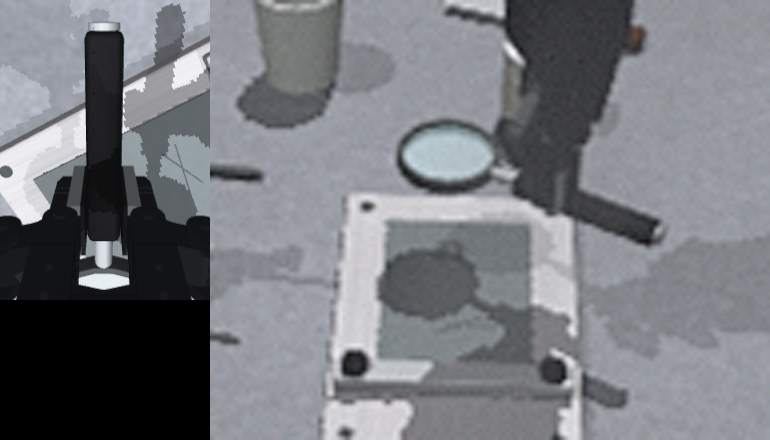

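The lens centre at side pixel (329.5,188.7) and the handle end at (382,208) match the level prediction to half a pixel. The lens is held still at the scriber's height over the lattice.

```bash
python3 -c "
from station import robot
print(robot.job_done())"
```

```text
the job is handed in; nothing more can be done
None
```

The job is handed in: the tin stands upright on the bench clear of the board, and the gripper is holding the lens level and still, centred over the lattice at the scriber tip's measured height (about 104 mm).

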